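Trip the hidden cover latch of a sample housing with a release rod

TASK

The blue cover of the grey sample housing is held shut by a hidden spring latch. Move the green carton clear of the small access hole in the housing's front, take the orange-gripped release rod from the tool mat, push one end of it straight through the hole until the latch lets go and the cover springs up, then draw it out and lay it flat on the mat again. Leave the sample cup, beaker, petri dish, screwdriver and marker where they are, and leave the carton standing flat on the bench.

Things in the scene. Friction and masses are not known exactly. Their poses are not given: they have to be found in the camera images.
- housing: grey box fixed to the bench, 100 mm deep (its x), 100 mm wide (its y), 85 mm high, walls 4 mm, with a 5 mm blue cover (a raised panel 7 mm in all). Origin: centre of its underside on the bench, z up. Its front face, with the access hole, is at x = -50 mm and looks along its -x, to the robot's right; the cover's hinge is along y at the far rim, x = +50 mm
- access_hole (a point): centre of the round access hole (16 mm across, wall 4 mm thick, thin black ring round it) in the outer face of the housing's front, 45 mm above the bench; axes as the housing's: push along its +x, level. The latch's striker plate (34 x 34 mm) stands 12 mm behind the outer face
- latch (a joint): travel of the hidden striker plate into the housing, 0 at rest to 0.014 m at its stop; sprung (about 3.3 N to start, 6.5 N at the stop), comes back by itself; the cover is freed at about 0.007 m, that is with the rod's end about 19 mm behind the outer face (26 mm at the stop)
- cover (a joint): angle of the blue cover, 0 shut to 1.3 rad; its own spring lifts it to about 1.2 rad once the latch lets go
- release_rod: steel rod 190 mm long, 9 mm thick, along its x, the same at both ends, either end fits; a square orange grip with black bands, 18 x 18 mm, 70 mm long, at its middle. Origin: middle of the underside of the grip, the rod's axis lies 9 mm above it. Mass about 70 g. Lies on the tool mat
- green_carton: green carton before the access hole, 60 mm (its x) by 110 mm (its y), 55 mm high, 0.08 to 0.17 kg, long side nearly along the hole's axis. Origin: centre of its underside. Loose: push it or pick it up. The bench is free from its edge (x = 0.38) to a white dosing unit (x = 0.58 at y = 0.20): if the hole's axis lies beyond x = 0.48 there is room on the robot's side, else on the far side
- sample_cup: small clear cup, 29 mm across, 32 mm high, standing between the mat and the white dosing unit. Origin: centre of its underside
- beaker: glass beaker 61 x 55 mm, 70 mm high, standing to the right of the mat. Origin: centre of its underside
- petri_dish: flat clear dish 94 mm across, 15 mm high, lying behind the housing. Origin: centre of its underside
- tool_mat: dark rubber mat fixed to the bench, 160 mm (its x) by 200 mm (its y), 3 mm thick. Origin: centre of its underside. The release rod, the screwdriver and the marker lie on it side by side, about 47 mm apart, in any order
- red_screwdriver: small screwdriver with a red handle, 124 x 18 x 18 mm, along its x, origin at the middle of its underside; lies on the mat nearly parallel to the rod
- marker: black marker pen, 130 x 17 x 17 mm, along its x, origin at the middle of its underside; lies on the mat nearly parallel to the rod

How it is judged:
By the outcome, as a careful person would: the job done as asked, in the order asked, and still so for the second after the job is handed in, with the robot touching nothing.
It also fails if it takes over 58 s, if anything falls off the work surface, if the arm or the gripper's body presses on something with over 40 N, if the wrist force passes 120 N, or if a joint passes its speed limit or range.

ROBOT

A 6-joint arm with a two-finger parallel gripper is mounted at the origin on a cart in front of the work surface, level with it; the furniture and walls round the work are solid. World frame = base frame: x ahead of the robot, y to its left, z up, the work surface at z = 0. Lengths are in m, angles in degrees, forces in N, time in s.
With the tool pointing down it reaches from about 0.35 to 0.975 m from the base axis. Payload 4.9 kg.
Tool frame: the origin (TCP) lies at the centre of the arm's flange, where the gripper is bolted on; the fingertips stand ctrl.tcp_to_tips ahead of it and the grasp point (between the pads) lies 155 mm ahead of it (ctrl.tcp_to_tips is the distance from the TCP to the fingertips, in m); y points along the fingers, z is the direction in which the jaws open and shut, and the axes are right-handed (so a half turn about y gives the same grasp; the last joint's range is limited). The gripper opens to 85 mm and grips with 20 to 120 N. Pads are 22 mm wide; open, the fingers measure 114 mm over their backs; the gripper's body (76 mm by 85 mm) begins 54 mm behind the grasp point. The pads swing forward as they close: fully open they stand 13 mm farther back than shut.
Start: joints at [-73.453, 3.019, 92.412, -0, 84.569, -6.818], TCP at [0.248, -0.574, 0.405] pointing down, gripper open.
Joint ranges: [-172.51, 172.51], [-57.92, 126.97], [3.15, 148.05], [-58.71, 238.71], [5.1, 150.11], [-179.66, 179.66]. Speed limits (degrees/s): [147.25, 147.25, 180, 180, 180, 180].

INTERFACE

Orientations are given as a 3x3 rotation matrix whose columns are the frame's x, y, z axes.
In Python, from rig import ctrl gives the robot as it stands. The module is installed in compiled form; this text tells all that it offers.
- The arm moves only by the shell command python3 -m creep 'ROWS' [FORCE]. ROWS is a JSON object of lists of equal length, an entry for each row: "jaw": the opening, from -1 (shut) to 1 (fully open); "linear": the shift along the tool's x, y, z scaled (see below), a list of three; "delta_rot": the turn, a rotation vector about the tool's x, y, z scaled (see below), a list of three. A call has 1 to 10 rows; each row shifts and turns the pose as measured when the row begins, along the tool's axes as they then stand; what a row does not reach is not made up. The controller multiplies each number of a shift by 0.3 m and each number of a turn by 1.5 rad. A row lasts 1/10 s, in which the tool goes at most 50 mm and 8.59 degrees, less where a joint would pass 70% of its speed; a pose out of reach is approached as far as the arm can. A call with a number of a shift or a turn outside -1 to 1 is refused whole. A call with a gripper value outside its range is refused whole. The fingers move at their own pace and stop on an object; FORCE is the grip in N (left out, the last holds). Time passes only in rows, so rows that do not move let the fingers close. It gives the time, the measured TCP pose, the force and the opening at its end, in the units of the state.
- ctrl.read_state(): the state, without advancing time (a new reading comes with each control period).
- ctrl.snapshot(name): name is "scene" or "side" or "wrist"; returns the picture (400x640x3 uint8, red, green, blue); there is no depth.
- ctrl.calibration(name): a dict with "fovy" (degrees; the focal length in pixels is half the picture's height over the tangent of half this angle, whatever the lens; pixels are square), "cx", "cy" (the principal point, pixels), "k1" (the pictures are not rectified: a ray, as slopes to the right and down, at radius r is drawn at 1 + k1 r^2 times it, then the intrinsics apply), "R" (3x3) and "t" (3): a world point X has camera coordinates R X + t. Camera axes: x right, y down, z forward; pixel columns grow to the right and rows downward; lengths in m; the calibration is good to about 2 mm. A picture is of the moment at which its call begins: read the wrist's pose just before it. calibration takes no time and is no camera call; for the wrist camera it gives the pose at the moment of the call.
- ctrl.close_job(): hands the job in, once; it reports no verdict.
The state is a dict: "t": time; "q": joint angles; "qvel": joint speeds; "effort": joint torques, N m; "eef_pos": TCP position; "ee_rot": TCP orientation; "contact_force": force on the tool from outside, world axes, zero at the start; "ft_torque": the same for the moment, N m; "width": finger opening in m.
Only numpy, scipy, OpenCV 4.12 (cv2) and the standard library are available. Lean on these libraries where they do the work, as an engineer would, in place of code of your own. Each camera call takes 0.05 s, during which the arm holds its last target. There are 200 camera calls.

## Working session

There is one attempt and no reset: what is moved stays moved. The work goes in short steps, Python scripts to look and compute and a shell command to move; the robot and the scene stay as the last step left them, time stands still between calls to the robot, and variables do not carry over. Pictures are saved under pics/ and viewed, about 8 in all and at most 12, crops included, and the job is handed in when it is done.

```bash
mkdir -p pics
cat > h.py <<'E'
import numpy as np, cv2
from rig import ctrl
def K(c):
    f=200/np.tan(np.radians(c['fovy'])/2); return np.array([[f,0,c['cx']],[0,f,c['cy']],[0,0,1.]])
def ray(c,uv):
    uv=np.array(uv,float).reshape(-1,1,2)
    p=cv2.undistortPoints(uv,K(c),np.array([c['k1'],0,0,0.])).reshape(-1,2)
    R=np.array(c['R']);t=np.array(c['t'])
    d=np.c_[p,np.ones(len(p))]@R
    return -R.T@t,d
def onz(c,uv,z):
    o,d=ray(c,uv); return o+d*((z-o[2])/d[:,2])[:,None]
def proj(c,X):
    R=np.array(c['R']);p=np.array(X).reshape(-1,3)@R.T+np.array(c['t'])
    s=p[:,:2]/p[:,2:]; s=s*(1+c['k1']*(s**2).sum(1))[:,None]
    k=K(c); return s*k[0,0]+[c['cx'],c['cy']]
def tri(c1,u1,c2,u2):
    o1,d1=ray(c1,u1);o2,d2=ray(c2,u2);out=[]
    for a,b in zip(d1,d2):
        s=np.linalg.lstsq(np.c_[a,-b],o2-o1,rcond=None)[0]
        out.append(((o1+s[0]*a+o2+s[1]*b)/2).tolist()+[np.linalg.norm(o1+s[0]*a-o2-s[1]*b)])
    return np.round(out,4)
E
python3 - <<'E'
from h import *
np.set_printoptions(suppress=True,precision=4)
ims=[]
for n in ["scene","side","wrist"]:
    c=ctrl.calibration(n); im=ctrl.snapshot(n)[:,:,::-1]; cv2.imwrite(f"pics/{n}0.png",im)
    R=np.array(c['R']);print(n,c['fovy'],c['k1'],-R.T@np.array(c['t']),R[2])
s=ctrl.read_state();print(s['eef_pos'],s['ee_rot'],s['contact_force'],s['width'],ctrl.tcp_to_tips,s['t'])
E
```

```text
scene 49.997351153459874 -0.03533682810562759 [1.1846 0.2774 0.8321] [-0.6328 -0.1834 -0.7523]
side 56.25938051538279 -0.0012326392475083168 [ 0.584  -0.6955  0.6235] [-0.0463  0.8256 -0.5624]
wrist 66.44971824297319 -0.03561163716911476 [ 0.319  -0.5426  0.3725] [-0.2819 -0.1199 -0.9519]
[ 0.2478 -0.5736  0.4037] [[-0.918  -0.0004  0.3966]
 [-0.3966  0.0016 -0.918 ]
 [-0.0002 -1.     -0.0016]] [ 1.0793  0.504  -0.5791] 0.08547866090480355 0.1734 0.15
```

View pics/scene0.png

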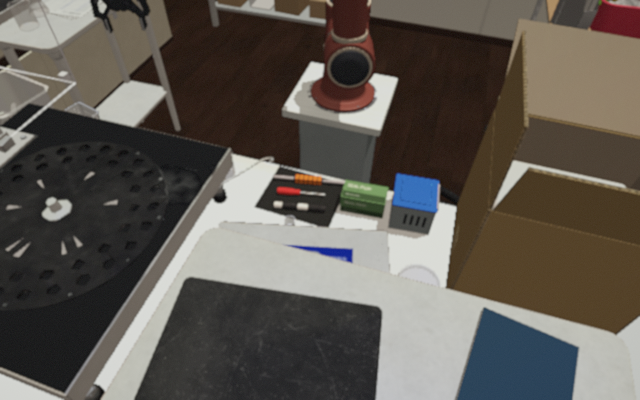

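View pics/side0.png

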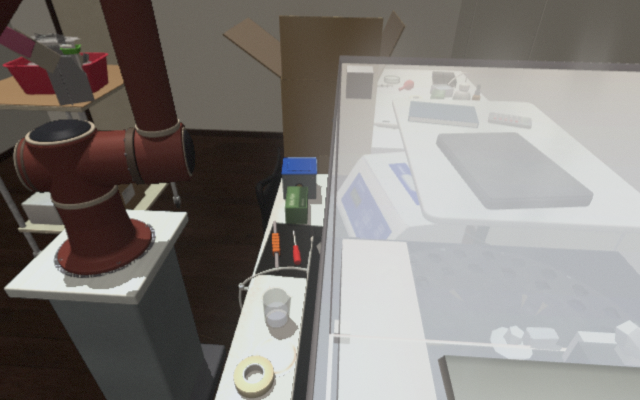

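View pics/wrist0.png

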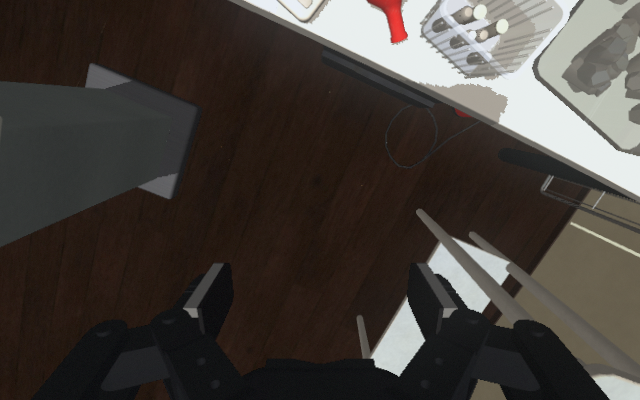

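Three pictures viewed. The scene view shows rod grip at (308,179), screwdriver (290,191), marker (300,206), carton (364,198) and housing cover (416,190). In the side view the cover is at (300,165), the carton at (297,203), the grip at (276,242) and the beaker at (276,307). The wrist camera sees only the floor.

```bash
cat > m.py <<'E'
from h import *
np.set_printoptions(suppress=True,precision=4)
B={"scene":(240,150,460,260),"side":(220,140,330,340)}
C={"orange":((5,150,120),(18,255,255)),"red":((0,150,80),(4,255,255)),"green":((40,60,20),(80,255,255)),"blue":((100,130,60),(125,255,255))}
Z={"orange":.021,"red":.021,"green":.055,"blue":.092}
for n in B:
    im=cv2.imread(f"pics/{n}0.png"); c=ctrl.calibration(n); x0,y0,x1,y1=B[n]
    hsv=cv2.cvtColor(im,cv2.COLOR_BGR2HSV)[y0:y1,x0:x1]
    for k in C:
        m=cv2.inRange(hsv,*C[k]); 
        nn,l,s,ce=cv2.connectedComponentsWithStats(m)
        if nn<2: print(n,k,None);continue
        i=1+s[1:,4].argmax(); pts=np.argwhere(l==i)[:,::-1]+[x0,y0]
        box=cv2.boxPoints(cv2.minAreaRect(pts.astype(np.float32)))
        print(n,k,s[i,4],pts.mean(0),onz(c,pts.mean(0),Z[k])[0]); print(box.round(1).tolist()); 
        if k in("green","blue"):
            w=onz(c,pts,Z[k])[:,:2].astype(np.float32); r=cv2.minAreaRect(w); print('   rect',r)
    cv2.imwrite(f"pics/{n}0c.png",cv2.resize(im[y0:y1,x0:x1],None,fx=3.6 if n=="scene" else 3,fy=3.6 if n=="scene" else 3,interpolation=cv2.INTER_CUBIC))
a=cv2.imread("pics/scene0c.png");cv2.imwrite("pics/a.png",a)
b=cv2.imread("pics/side0c.png");cv2.imwrite("pics/both.png",cv2.resize(np.hstack([a,cv2.copyMakeBorder(b,0,0,0,0,0)]) if a.shape[0]==b.shape[0] else a,None,fx=1,fy=1))
E
python3 m.py
```

```text
scene orange 150 [306.84 177.7 ] [0.4341 0.0224 0.021 ]
[[294.5, 179.39999389648438], [295.1000061035156, 173.1999969482422], [321.29998779296875, 175.8000030517578], [320.70001220703125, 182.10000610351562]]
scene red 166 [287.5241 190.4639] [ 0.493  -0.0101  0.021 ]
[[276.29998779296875, 193.10000610351562], [277.20001220703125, 185.5], [299.70001220703125, 188.0], [298.79998779296875, 195.60000610351562]]
scene green 1272 [363.467  197.6281] [0.4865 0.1853 0.055 ]
[[336.8999938964844, 208.0], [342.79998779296875, 177.39999389648438], [388.5, 186.1999969482422], [382.70001220703125, 216.8000030517578]]
   rect ((0.48401424288749695, 0.18278802931308746), (0.10209403932094574, 0.11352510750293732), 3.899278402328491)
scene blue 1436 [415.1623 192.2521] [0.465  0.3017 0.092 ]
[[390.20001220703125, 205.0], [395.6000061035156, 172.3000030517578], [441.0, 179.8000030517578], [435.6000061035156, 212.60000610351562]]
   rect ((0.462910920381546, 0.3021785020828247), (0.10839623212814331, 0.10608039796352386), 4.381458282470703)
side orange 130 [275.1692 242.1769] [0.4314 0.0184 0.021 ]
[[272.0, 233.0], [279.0, 233.0], [279.0, 251.0], [272.0, 251.0]]
side red 94 [295.8191 253.5426] [ 0.4878 -0.0199  0.021 ]
[[293.0, 246.0], [299.0, 246.0], [299.0, 261.0], [293.0, 261.0]]
side green 313 [293.0543 197.722 ] [0.458  0.1728 0.055 ]
[[286.0, 212.0], [286.0, 186.0], [302.0, 186.0], [302.0, 212.0]]
   rect ((0.46020516753196716, 0.1706465482711792), (0.04331815242767334, 0.13217246532440186), 7.642303466796875)
side blue 506 [298.2411 165.9111] [0.4598 0.2911 0.092 ]
[[281.0, 158.0], [315.0, 158.0], [315.0, 173.0], [281.0, 173.0]]
   rect ((0.4599143862724304, 0.2950490117073059), (0.09950284659862518, 0.09514965862035751), 4.382697105407715)
```

View pics/a.png

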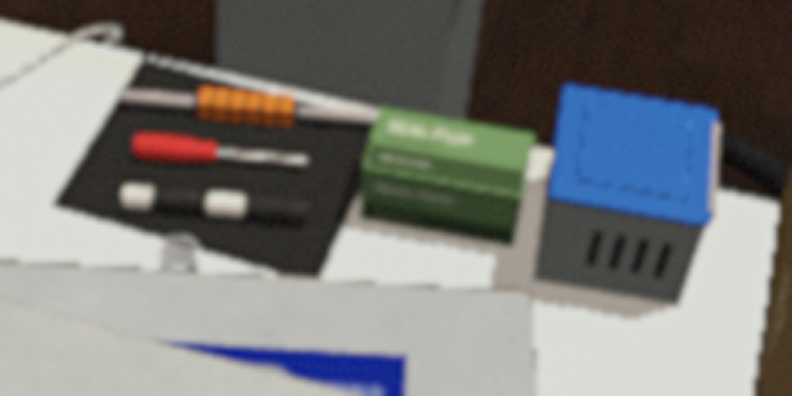

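Four pictures viewed. The close-up confirms the rod is nearest the robot, with its left end just short of the carton, and the cup stands at about (290,219). The hole axis lies near x = 0.46, which is below 0.48, so the carton goes to the far side. I'll swing over first.

```bash
python3 -m creep '{"jaw":[1,1,1,1,1,1,1,1,1,1],"linear":[[-0.103,0,-0.13],[-0.103,0,-0.13],[-0.103,0,-0.13],[-0.103,0,-0.13],[-0.103,0,-0.13],[-0.103,0,-0.13],[-0.103,0,-0.13],[-0.103,0,-0.13],[-0.103,0,-0.13],[-0.103,0,-0.13]],"delta_rot":[[0,0,0],[0,0,0],[0,0,0],[0,0,0],[0,0,0],[0,0,0],[0,0,0],[0,0,0],[0,0,0],[0,0,0]]}' 40
python3 -m creep '{"jaw":[1,1,1,1,1,1,1,1,1,1],"linear":[[-0.103,0,-0.13],[-0.103,0,-0.13],[-0.103,0,-0.13],[-0.103,0,-0.13],[0,0,0],[0,0,0],[0,0,0],[0,0,0],[0,0,0],[0,0,0]],"delta_rot":[[0,0,0],[0,0,0],[0,0,0],[0,0,0],[0,-0.1,0],[0,-0.1,0],[0,-0.1,0],[0,-0.1,0],[0,-0.1,0],[0,-0.1,0]]}'
python3 -c "
from rig import ctrl;print(ctrl.read_state())"
```

```text
t: 1.15
eef_pos: [0.3758, -0.0915, 0.4001]
ee_rot: [[-0.923, -0.001, 0.384], [-0.384, 0.008, -0.923], [-0.002, -1.0, -0.008]]
contact_force: [0.7, -0.9, -0.2]
width: 0.0857
t: 2.15
eef_pos: [0.4264, 0.1103, 0.3993]
ee_rot: [[-0.267, -0.001, 0.964], [-0.964, 0.008, -0.267], [-0.007, -1.0, -0.003]]
contact_force: [-0.1, -0.0, -0.4]
width: 0.0852
{'t': 2.15, 'q': array([  4.68746502, -23.62130836, 116.22629757,   0.46013028,
        87.43040834,  20.16139654]), 'qvel': array([ 1.59325671e-01,  3.29400709e-02,  3.56620019e-01, -1.20043247e-01,
       -7.70361343e-02, -8.47211878e+01]), 'effort': array([ 4.34078369e-02, -1.98299628e+01, -3.74842751e+01,  2.97854212e-02,
        2.49642500e-03,  1.23234462e+00]), 'eef_pos': array([0.42641583, 0.11026691, 0.39925594]), 'ee_rot': array([[-0.26715393, -0.00126989,  0.96365303],
       [-0.96362609,  0.00794543, -0.26713599],
       [-0.0073174 , -0.99996763, -0.00334635]]), 'contact_force': array([-0.14105955, -0.00171456, -0.39844782]), 'ft_torque': array([-0.01595052,  0.03779359,  0.00834974]), 'width': 0.08523961576357295}
```

```bash
python3 -m creep '{"jaw":[-1,-1,-1],"linear":[[0,0,0],[0,0,0],[0,0,0]],"delta_rot":[[0,-0.08,0],[0,0,0],[0,0,0]]}'
python3 - <<'E'
from h import *
c=ctrl.calibration("wrist");import pickle;pickle.dump(c,open("w1.pkl","wb"))
im=ctrl.snapshot("wrist")[:,:,::-1];cv2.imwrite("pics/w1.png",im)
s=ctrl.read_state();print(s['eef_pos'],s['ee_rot'],s['q'],s['width'])
E
```

```text
t: 2.45
eef_pos: [0.426, 0.1103, 0.3982]
ee_rot: [[-0.147, -0.003, 0.989], [-0.989, 0.008, -0.147], [-0.007, -1.0, -0.004]]
contact_force: [0.2, 0.8, -0.2]
width: 0.044
[0.42601546 0.11030731 0.39824905] [[-0.14628874 -0.00295631  0.98923752]
 [-0.98921529  0.00777686 -0.14626222]
 [-0.00726076 -0.99996539 -0.00406209]] [  4.69752573 -23.62077803 116.32132465   0.45842151  87.43186385
  13.08774877] 0.03613616298845238
```

View pics/w1.png

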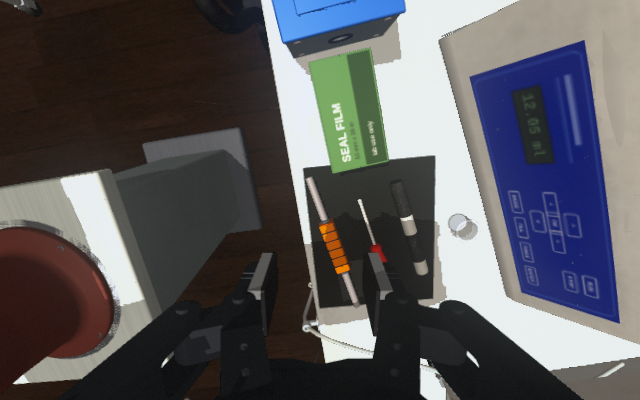

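Five pictures viewed. The wrist view has +y up. It shows the hole at about (343,38), the carton top between (308,64) and (388,163), the rod from (310,180) to (357,303), and the cup at (462,225). The dosing unit's left edge runs from (440,40) to (510,295).

Run:
```python
from h import *
import pickle;np.set_printoptions(suppress=True,precision=4)
c=pickle.load(open("w1.pkl","rb"));im=cv2.imread("pics/w1.png");hsv=cv2.cvtColor(im,cv2.COLOR_BGR2HSV)
print("cam",-np.array(c['R']).T@c['t'])
def comp(lo,hi,box):
    x0,y0,x1,y1=box;m=cv2.inRange(hsv[y0:y1,x0:x1],lo,hi);n,l,s,_=cv2.connectedComponentsWithStats(cv2.morphologyEx(m,cv2.MORPH_CLOSE,np.ones((7,7))));i=1+s[1:,4].argmax()
    return np.argwhere(l==i)[:,::-1]+[x0,y0]
for k,lo,hi,b,z in [("green",(35,60,30),(85,255,255),(290,30,410,190),.055),("orange",(5,150,100),(20,255,255),(300,200,370,300),.021),("blue",(100,130,60),(125,255,255),(260,0,420,60),.092)]:
    p=comp(lo,hi,b);w=onz(c,p,z)[:,:2].astype(np.float32);r=cv2.minAreaRect(w);print(k,r,w.mean(0))
# hole: dark blob
g=cv2.cvtColor(im,cv2.COLOR_BGR2GRAY)
m=(g[28:50,325:362]<45).astype(np.uint8);n,l,s,ce=cv2.connectedComponentsWithStats(m);print(s[1:],ce[1:]+[325,28])
for u in ce[1:]:print(onz(c,u+[325,28],.045))
print("rod ends",onz(c,[[310,180],[356,303]],.012),"cup",onz(c,[462,225],.016),"unit edge",onz(c,[[440,40],[475,165],[510,295]],.0), "face bottom/top",onz(c,[[283,43],[404,14]],.085),onz(c,[[288,62],[405,32]],.0))
cv2.imwrite("pics/w1c.png",cv2.resize(im[0:110,260:420],None,fx=5,fy=5,interpolation=cv2.INTER_CUBIC))
```

```text
cam [0.4364 0.1881 0.3677]
green ((0.4643667936325073, 0.18119893968105316), (0.05963672325015068, 0.10991363972425461), 3.9854724407196045) [0.4645 0.1838]
orange ((0.4289371371269226, 0.025228124111890793), (0.018586892634630203, 0.07317986339330673), 11.306184768676758) [0.4288 0.0253]
blue ((0.46024078130722046, 0.254462331533432), (0.03135571628808975, 0.10518204420804977), 81.61487579345703) [0.4532 0.2602]
[[16  6 12  7 36]
 [ 4  8 13  7 34]
 [14 13  1  1  1]] [[347.1111  36.2778]
 [333.6471  39.2941]
 [339.      41.    ]]
[[0.4711 0.252  0.045 ]]
[[0.4581 0.2513 0.045 ]]
[[0.4629 0.249  0.045 ]]
rod ends [[ 0.412   0.1119  0.012 ]
 [ 0.4471 -0.0659  0.012 ]] cup [[0.5897 0.0292 0.016 ]] unit edge [[ 0.576   0.2431  0.    ]
 [ 0.6133  0.0986  0.    ]
 [ 0.6646 -0.0952  0.    ]] face bottom/top [[0.413  0.247  0.085 ]
 [0.5152 0.254  0.085 ]] [[0.408  0.2449 0.    ]
 [0.5386 0.2562 0.    ]]
```

View pics/w1c.png

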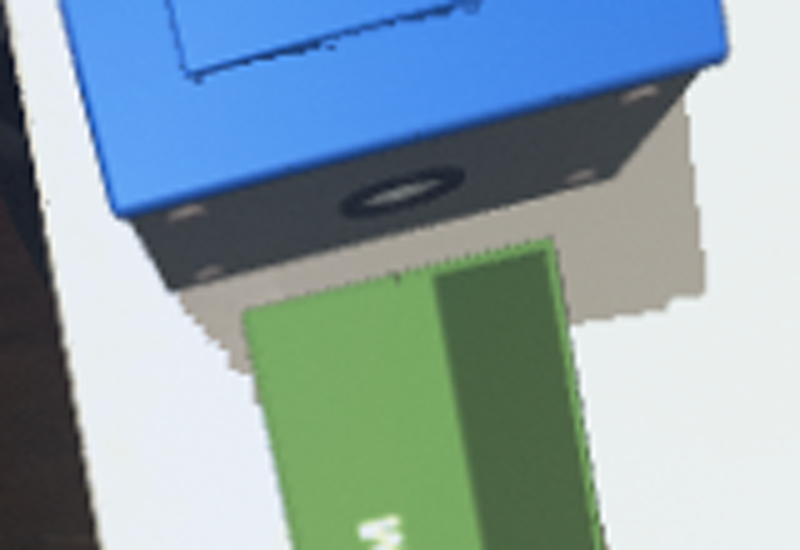

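Six pictures viewed. The hole centre is at crop (403,192), i.e. pixel (340.6,38.4), giving roughly (0.4645, 0.2515) with an axis yaw of about 94°. I'll push the carton about 68 mm along +x with closed fingers.

```bash
python3 -m creep '{"jaw":[-1,-1,-1,-1,-1,-1,-1,-1],"linear":[[0,0,0],[0,0,0],[-0.12,0.1,-0.027],[-0.11,0.1,-0.027],[0,0.13,0],[0,0.13,0],[0,0.13,0],[0,0,0]],"delta_rot":[[0,-0.072,0],[0,-0.072,0],[0,0,0],[0,0,0],[0,0,0],[0,0,0],[0,0,0],[0,0,0]]}'
```

```text
t: 3.3
eef_pos: [0.4052, 0.1817, 0.2197]
ee_rot: [[0.062, 0.006, 0.998], [-0.998, 0.009, 0.062], [-0.009, -1.0, 0.006]]
contact_force: [-1.2, -1.2, -0.8]
width: 0.0001
```

```bash
python3 -m creep '{"jaw":[-1,-1,-1,-1,-1,-1,-1,-1],"linear":[[0,0.09,0],[0,0,0],[0,0,0.04],[0,0,0.04],[0,0,0.04],[0,0,0.04],[0,0,0.04],[0,0,0]],"delta_rot":[[0,0,0],[0,0,0],[0,0,0],[0,0,0],[0,0,0],[0,0,0],[0,0,0],[0,0,0]]}'
```

```text
t: 4.1
eef_pos: [0.4758, 0.1869, 0.2081]
ee_rot: [[0.057, 0.024, 0.998], [-0.998, 0.014, 0.056], [-0.012, -1.0, 0.025]]
contact_force: [-0.1, 0.2, 0.2]
width: 0.0001
```

```bash
cat > g.py <<'E'
from h import *
def green(z=.055,name="g"):
    c=ctrl.calibration("wrist");im=ctrl.snapshot("wrist")[:,:,::-1];cv2.imwrite(f"pics/{name}.png",im)
    m=cv2.inRange(cv2.cvtColor(im,cv2.COLOR_BGR2HSV),(35,60,30),(85,255,255));m=cv2.morphologyEx(m,cv2.MORPH_OPEN,np.ones((3,3)))
    n,l,s,_=cv2.connectedComponentsWithStats(cv2.morphologyEx(m,cv2.MORPH_CLOSE,np.ones((7,7))));i=1+s[1:,4].argmax()
    p=np.argwhere(l==i)[:,::-1]; print(s[i],cv2.minAreaRect(onz(c,p,z)[:,:2].astype(np.float32)))
    q=ctrl.read_state();print(q['eef_pos'].round(4),q['contact_force'].round(1))
E
python3 -c "from g import *;green(name='g1')"
```

```text
[  341   165   154   168 19227] ((0.5190838575363159, 0.2061448097229004), (0.06471774727106094, 0.08243696391582489), 1.4883813858032227)
[0.4753 0.1869 0.208 ] [-0.1 -0.5 -0.1]
```

```bash
python3 -m creep '{"jaw":[-1,-1,-1,-1,-1,-1,-1,-1,-1],"linear":[[0,0,0.02],[0,0,0.025],[0,0,0],[0,0,-0.05],[0,-0.1,-0.05],[0,-0.15,0],[0,-0.15,0],[0,-0.15,0],[0,0,0]],"delta_rot":[[-0.017,0,0],[0,0,0],[0,0,0],[0,0,0],[0,0,0],[0,0,0],[0,0,0],[0,0,0],[0,0,0]]}'; python3 -c "from g import *;green(name='g2')"
```

```text
t: 5.05
eef_pos: [0.458, 0.1838, 0.3773]
ee_rot: [[0.057, -0.011, 0.998], [-0.998, 0.011, 0.057], [-0.011, -1.0, -0.01]]
contact_force: [0.8, -0.9, 0.4]
width: -0.0003
[ 362  140   74  109 6767] ((0.529507040977478, 0.1861552894115448), (0.06501428037881851, 0.11191628128290176), 1.2442644834518433)
[0.4573 0.1836 0.3739] [ 0.  -0.4  0.2]
```

```bash
python3 -m creep '{"jaw":[-0.16,-0.16,-0.16,-0.16,-0.16,-0.16,-0.16,-0.16],"linear":[[0,0,0],[0,0,0],[0.1,0.083,-0.039],[0.1,0.083,-0.039],[0.1,0.083,-0.039],[0.1,0.083,-0.039],[0.1,0.083,-0.039],[0,0,0]],"delta_rot":[[0,-0.092,0],[0.007,0,0.006],[0,0,0],[0,0,0],[0,0,0],[0,0,0],[0,0,0],[0,0,0]]}'
python3 - <<'E'
from h import *
np.set_printoptions(suppress=True,precision=4)
c=ctrl.calibration("wrist");im=ctrl.snapshot("wrist")[:,:,::-1];cv2.imwrite("pics/r1.png",im)
m=cv2.inRange(cv2.cvtColor(im,cv2.COLOR_BGR2HSV),(5,150,100),(20,255,255))
n,l,s,_=cv2.connectedComponentsWithStats(cv2.morphologyEx(m,cv2.MORPH_CLOSE,np.ones((9,9))));i=1+s[1:,4].argmax();p=np.argwhere(l==i)[:,::-1]
print(s[i],cv2.minAreaRect(onz(c,p,.021)[:,:2].astype(np.float32)))
q=ctrl.read_state();print(q['eef_pos'],q['ee_rot'],q['width'],q['contact_force'])
E
```

```text
t: 5.9
eef_pos: [0.4217, 0.0242, 0.2316]
ee_rot: [[0.183, -0.019, 0.983], [-0.983, 0.025, 0.183], [-0.028, -1.0, -0.014]]
contact_force: [-0.9, 1.2, -0.1]
width: 0.0359
[ 323  192   29  104 2787] ((0.4285268187522888, 0.025075841695070267), (0.017720717936754227, 0.07188127189874649), 10.663241386413574)
[0.4226 0.0252 0.2332] [[ 0.1838 -0.0165  0.9828]
 [-0.9826  0.0251  0.1842]
 [-0.0278 -0.9995 -0.0116]] 0.03608352408699077 [0.8902 0.1942 0.1451]
```

View pics/r1.png

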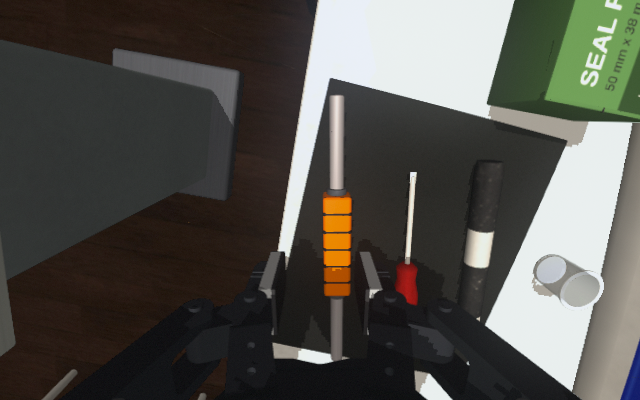

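Seven pictures viewed. The grip is centred between the jaws at (337,244). The screwdriver handle at (406,282) is close to the right finger, so I'll narrow the jaws, level the tool and descend.

```bash
python3 -m creep '{"jaw":[-0.3,-0.3,-0.3,-0.3,-0.3],"linear":[[0.004,0,0.019],[0,0,0],[0,0.07,0],[0,0.06,0],[0,0,0]],"delta_rot":[[0.008,0,-0.019],[0,0,0],[0,0,0],[0,0,0],[0,0,0]]}'
```

```text
t: 6.45
eef_pos: [0.4322, 0.028, 0.1968]
ee_rot: [[0.185, 0.011, 0.983], [-0.983, -0.003, 0.185], [0.005, -1.0, 0.01]]
contact_force: [-0.3, -0.2, -1.5]
width: 0.03
```

```bash
python3 -m creep '{"jaw":[-0.3,-0.3,-0.3,-0.3,-0.3],"linear":[[0.007,0,-0.014],[0,0,0],[0,0.03,0],[0,0.025,0],[0,0,0]],"delta_rot":[[-0.006,0,0.003],[0,0,0],[0,0,0],[0,0,0],[0,0,0]]}'
```

```text
t: 6.95
eef_pos: [0.4306, 0.0262, 0.1835]
ee_rot: [[0.187, 0.008, 0.982], [-0.982, -0.0, 0.187], [0.002, -1.0, 0.008]]
contact_force: [0.1, 0.3, -0.6]
width: 0.0297
```

```bash
python3 -m creep '{"jaw":[-0.3,-0.3,-1,-1,-1,-1],"linear":[[0,0.018,-0.006],[0,0,0],[0,0,0],[0,0,0],[0,0,0],[0,0,0]],"delta_rot":[[-0.005,0,0],[0,0,0],[0,0,0],[0,0,0],[0,0,0],[0,0,0]]}' 60
```

```text
t: 7.55
eef_pos: [0.4289, 0.0257, 0.1776]
ee_rot: [[0.186, 0.0, 0.982], [-0.982, -0.002, 0.186], [0.002, -1.0, -0.0]]
contact_force: [0.7, 0.3, 1.5]
width: 0.0165
```

```bash
python3 -m creep '{"jaw":[-1,-1,-1,-1,-1,-1,-1,-1,-1],"linear":[[0,-0.04,0],[0,-0.12,0],[0,-0.12,0],[0,0,0],[0,0,0],[-0.114,0,0.058],[-0.114,0,0.058],[-0.114,0,0.058],[0,0,0]],"delta_rot":[[0,0,0],[0,0,0],[0,0,0],[0,0,0],[0,0.075,0],[0,0,0],[0,0,0],[0,0,0],[0,0,0]]}'
python3 - <<'E'
from h import *
import pickle
c=ctrl.calibration("wrist");pickle.dump(c,open("i1.pkl","wb"));im=ctrl.snapshot("wrist")[:,:,::-1];cv2.imwrite("pics/i1.png",im)
q=ctrl.read_state();print(q['eef_pos'],q['ee_rot'],q['width'],q['contact_force'],q['ft_torque'])
E
```

```text
t: 8.45
eef_pos: [0.4744, 0.1343, 0.2681]
ee_rot: [[0.065, 0.003, 0.998], [-0.998, -0.002, 0.065], [0.002, -1.0, 0.003]]
contact_force: [-0.4, -0.2, -0.6]
width: 0.0165
[0.47373521 0.13315195 0.26765932] [[ 0.06463211  0.00147077  0.99790808]
 [-0.99790326 -0.0033447   0.06463672]
 [ 0.00343277 -0.99999332  0.00125151]] 0.016499224935734524 [ 0.3877327  -0.52492691 -1.32873246] [ 0.01020781  0.01368625 -0.00186791]
```

View pics/i1.png

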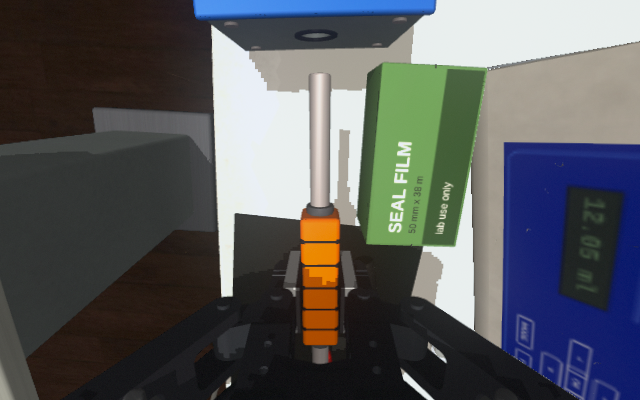

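Eight pictures viewed. The rod is held straight with its tip at (320,73), the hole is at (316,36), and the carton is clear on the right with its near edge from about (370,68) to (360,215).

Run:
```python
from h import *
import pickle;np.set_printoptions(suppress=True,precision=4)
c=pickle.load(open("i1.pkl","rb"));im=cv2.imread("pics/i1.png");g=cv2.cvtColor(im,cv2.COLOR_BGR2GRAY)
b=g[25:46,290:342];m=(b<30).astype(np.uint8)
n,l,s,ce=cv2.connectedComponentsWithStats(m)
print(s[1:][s[1:,4]>8],ce[1:][s[1:,4]>8]+[290,25])
p=np.argwhere(m)[:,::-1]+[290,25];x0,y0=p.min(0);x1,y1=p.max(0);h=[(x0+x1)/2,(y0+y1)/2];print("hole px",h,onz(c,h,.045))
z=.102
for r in (80,110,140,170,195):
    row=g[r,295:345].astype(int);gr=np.gradient(cv2.GaussianBlur(g[r:r+1,290:350],(3,1),0)[0].astype(float));
    hs=cv2.cvtColor(im[r:r+1],cv2.COLOR_BGR2HSV)[0];print(r,g[r,304:336].tolist())
print("tip",onz(c,[320,73],z+.0045),onz(c,[320.5,200],z))
# face edge: blue lower boundary
hsv=cv2.cvtColor(im,cv2.COLOR_BGR2HSV);bl=cv2.inRange(hsv,(100,130,60),(125,255,255))[:60]
E=[[u,bl[:,u].nonzero()[0].max()+1] for u in range(215,425,5)]
w=onz(c,E,.085);k=np.polyfit(w[:,0],w[:,1],1);print("face slope deg",np.degrees(np.arctan(k[0])),w[0],w[-1], "n resid",np.abs(np.polyval(k,w[:,0])-w[:,1]).max())
```

```text
[] []Traceback (most recent call last):
  File "<stdin>", line 7, in <module>
    return umr_minimum(a, axis, None, out, keepdims, initial, where)
ValueError: zero-size array to reduction operation minimum which has no identity
```

Run:
```python
from h import *
import pickle;np.set_printoptions(suppress=True,precision=4)
c=pickle.load(open("i1.pkl","rb"));im=cv2.imread("pics/i1.png");g=cv2.cvtColor(im,cv2.COLOR_BGR2GRAY)
print(g[35,290:342].tolist());print(g[24:48,316].tolist())
z=.102
for r in (85,110,140,170,195):
    row=g[r,300:340].astype(int);print(r,row.tolist())
hsv=cv2.cvtColor(im,cv2.COLOR_BGR2HSV);bl=cv2.inRange(hsv,(100,130,60),(125,255,255))[:60]
E=[[u,bl[:,u].nonzero()[0].max()+1] for u in range(215,425,5)]
w=onz(c,E,.085);k=np.polyfit(w[:,0],w[:,1],1);print("face slope deg",np.degrees(np.arctan(k[0])),w[0],w[-1])
print("hole",onz(c,[[316,35.5]],.045)); 
print("tip",onz(c,[320,73],z+.0045),onz(c,[320.5,200],z))
```

```text
[61, 62, 61, 61, 51, 35, 35, 34, 35, 32, 36, 43, 60, 76, 82, 86, 91, 95, 98, 100, 101, 104, 106, 107, 110, 111, 110, 109, 107, 104, 102, 102, 98, 96, 94, 89, 85, 81, 70, 62, 48, 36, 32, 32, 32, 32, 32, 49, 59, 61, 60, 61]
[59, 59, 60, 61, 60, 48, 44, 39, 32, 84, 109, 110, 111, 96, 43, 45, 40, 48, 63, 63, 62, 61, 62, 62]
85 [166, 166, 165, 166, 166, 166, 166, 166, 140, 119, 128, 143, 157, 169, 181, 195, 209, 221, 228, 231, 228, 219, 207, 191, 179, 168, 157, 145, 135, 117, 116, 154, 165, 165, 165, 166, 165, 165, 164, 164]
110 [238, 238, 238, 238, 238, 238, 238, 238, 222, 153, 127, 145, 158, 170, 182, 195, 211, 222, 227, 230, 225, 213, 199, 184, 175, 166, 156, 145, 133, 110, 181, 230, 238, 237, 237, 238, 238, 238, 237, 237]
140 [238, 238, 238, 238, 238, 239, 239, 238, 238, 188, 136, 147, 159, 171, 181, 195, 210, 220, 223, 223, 219, 206, 190, 179, 174, 164, 153, 140, 129, 102, 216, 238, 238, 238, 238, 238, 238, 238, 237, 197]
170 [239, 238, 238, 239, 238, 239, 238, 238, 239, 222, 161, 142, 156, 168, 177, 191, 206, 213, 214, 215, 210, 196, 185, 177, 170, 159, 147, 134, 121, 119, 218, 238, 238, 238, 237, 238, 238, 238, 199, 166]
195 [238, 238, 238, 238, 238, 238, 238, 238, 237, 238, 177, 136, 155, 166, 177, 190, 199, 202, 205, 207, 200, 190, 182, 173, 166, 156, 143, 127, 112, 144, 222, 238, 237, 237, 238, 238, 237, 200, 165, 165]
face slope deg 5.046434226450168 [0.4201 0.2469 0.085 ] [0.5103 0.2547 0.085 ]
hole [[0.4642 0.2513 0.045 ]]
tip [[0.4679 0.2256 0.1065]] [[0.4716 0.1719 0.102 ]]
```

```bash
python3 -m creep '{"jaw":[-1,-1,-1,-1,-1],"linear":[[0,0,0],[0,0.08,0],[0,0.07,0],[0,0.025,0],[0,0,0]],"delta_rot":[[0,-0.009,-0.001],[0,0,0],[0,0,0],[0,0,0],[0,0,0]]}'
python3 - <<'E'
from h import *
np.set_printoptions(suppress=True,precision=4)
cs={}
for n in ("wrist","scene","side"):
    c=ctrl.calibration(n);im=ctrl.snapshot(n)[:,:,::-1];cv2.imwrite(f"pics/i2{n}.png",im);cs[n]=(c,im)
q=ctrl.read_state();P=q['eef_pos'];print(P,q['ee_rot'],q['contact_force'])
c,im=cs["wrist"];R=q['ee_rot'];g=cv2.cvtColor(im,cv2.COLOR_BGR2GRAY)
A=P+R[:,1]*.1656; tip=A-R[:,0]*.095;print("model tip",tip,"px",proj(c,tip), "hole px pred",proj(c,[.4640,.2515,.045]))
# side/scene: grip colour centroid vs model
for n in("scene","side"):
    c,im=cs[n];u=proj(c,A)[0];x,y=u.round().astype(int);x0,y0=x-30,y-30
    m=cv2.inRange(cv2.cvtColor(im[y0:y0+60,x0:x0+60],cv2.COLOR_BGR2HSV),(5,150,100),(20,255,255));print(n,"model grip",u,"seen",np.argwhere(m)[:,::-1].mean(0)+[x0,y0],m.sum()/255, "tip",proj(c,tip),"hole",proj(c,[.464,.2515,.045]))
W=cs["wrist"][1][0:130,220:420];S=cs["side"][1][150:270,240:340]
o=np.vstack([cv2.resize(W,(660,300),interpolation=cv2.INTER_CUBIC)[:300],cv2.copyMakeBorder(cv2.resize(S,(360,300),interpolation=cv2.INTER_CUBIC),0,0,0,300,0)])
o=o if o.shape[1]==660 else o
cv2.imwrite("pics/i2.png",o)
E
```

```text
t: 9.0
eef_pos: [0.4724, 0.1297, 0.2139]
ee_rot: [[0.077, 0.001, 0.997], [-0.997, -0.006, 0.077], [0.006, -1.0, 0.001]]
contact_force: [-0.0, -0.3, -1.4]
width: 0.0166
[0.4734 0.1302 0.2158] [[ 0.0776  0.005   0.997 ]
 [-0.997  -0.0058  0.0777]
 [ 0.0062 -1.      0.0045]] [-0.296   0.3238 -0.2044]
model tip [0.4669 0.2239 0.0496] px [[326.4558  63.986 ]] hole px pred [[324.5932 -11.0359]]
scene model grip [342.4592 190.1446] seen [339.7574 189.3015] 136.0 tip [[380.41   197.0991]] hole [[391.4118 200.1394]]
side model grip [297.1008 208.2669] seen [296.9841 207.1587] 63.0 tip [[298.3583 189.8696]] hole [[298.4728 186.2784]]
```

View pics/i2.png

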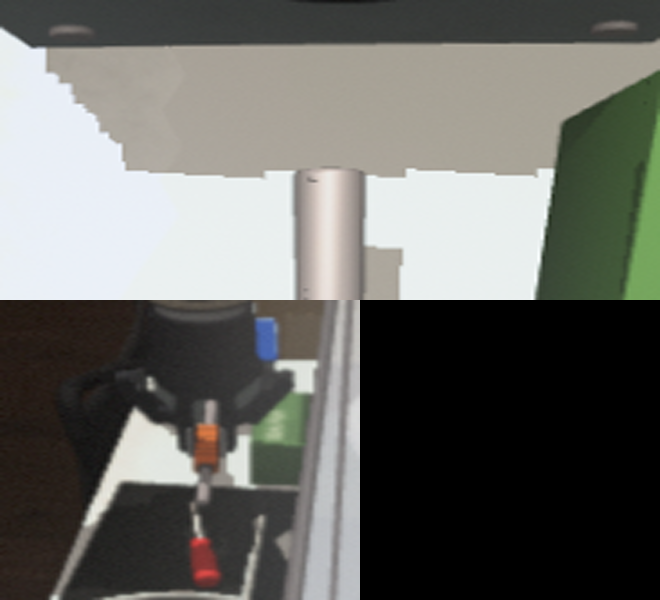

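Nine pictures viewed. From the wrist, the tip is at pixel (320,74) and the hole's arc at about (322,0), so the lateral match is within about 1 mm. I'll go 5 mm down, then settle.

```bash
python3 -m creep '{"jaw":[-1,-1,-1,-1,-1],"linear":[[0,0.016,0],[0,0,0],[0,0,0],[0,0,0],[0,0,0]],"delta_rot":[[-0.003,0,0.004],[0,0,0],[0,0,0],[0,0,0],[0,0,0]]}'
cat > tipm.py <<'E'
from h import *
np.set_printoptions(suppress=True,precision=4)
q=ctrl.read_state();c=ctrl.calibration("wrist");im=ctrl.snapshot("wrist")[:,:,::-1];cv2.imwrite("pics/t.png",im)
P=q['eef_pos'];R=q['ee_rot'];g=cv2.cvtColor(im,cv2.COLOR_BGR2GRAY)
A=P+R[:,1]*.1656; tip=A-R[:,0]*.095;print(q['t'],P,R.tolist(),q['contact_force'],"tip",tip,"px",proj(c,tip))
H=np.array([.4640,.2515,.045]);print("hole in tool axes from tip x,y,z mm",(R.T@(H-tip))*1000, "yaw deg",np.degrees(np.arctan2(-R[1,0],-R[0,0])))
d=np.array([-.08,.9968,0]);print("off-axis lateral mm",1000*np.cross(d,tip-H)[2])
hv=cv2.cvtColor(im,cv2.COLOR_BGR2HSV)
for r in range(64,130,16):
    gr=np.gradient(cv2.GaussianBlur(g[r:r+1],(5,1),0)[0].astype(float))[290:350];print(r,290+np.argmin(gr[:30]),320+np.argmax(gr[30:]),end=' ; ')
E
python3 tipm.py
```

```text
t: 9.65
eef_pos: [0.4748, 0.1302, 0.2138]
ee_rot: [[0.078, 0.005, 0.997], [-0.997, 0.001, 0.078], [-0.001, -1.0, 0.005]]
contact_force: [-0.2, 0.1, -0.5]
width: 0.0162
9.65 [0.4748 0.1302 0.2138] [[0.07774828889886709, 0.0053035862301133154, 0.9969589136701664], [-0.9969728724830785, 0.00095847501411555, 0.07774427862220176], [-0.0005432367232818233, -0.9999854765439081, 0.0053620513905976285]] [-0.1824  0.0807 -0.4507] tip [0.4683 0.2251 0.0483] px [[322.1258  65.7326]]
hole in tool axes from tip x,y,z mm [-26.678    3.2997  -2.2859] yaw deg 94.45914963703072
off-axis lateral mm -2.2079115096229214
64 305 335 ; 80 308 330 ; 96 308 330 ; 112 309 342 ; 128 309 342 ;
```

Run:
```python
from h import *
im=cv2.imread("pics/t.png");g=cv2.cvtColor(im,cv2.COLOR_BGR2GRAY)
for r in range(0,8): 
    d=(g[r,270:380]<48).nonzero()[0]+270; print(r,(d.min(),d.max(),(d.min()+d.max())/2,len(d)) if len(d) else None)
print(g[0,290:350].tolist()); print(g[60:80,319].tolist())
```

```text
0 (np.int64(289), np.int64(343), np.float64(316.0), 48)
1 (np.int64(290), np.int64(342), np.float64(316.0), 53)
2 (np.int64(292), np.int64(340), np.float64(316.0), 49)
3 (np.int64(294), np.int64(337), np.float64(315.5), 44)
4 (np.int64(298), np.int64(333), np.float64(315.5), 36)
5 (np.int64(303), np.int64(329), np.float64(316.0), 27)
6 None
7 None
[22, 26, 22, 23, 23, 21, 23, 25, 24, 25, 25, 26, 26, 26, 28, 28, 33, 37, 40, 40, 41, 42, 46, 51, 58, 56, 56, 57, 51, 48, 46, 41, 40, 36, 35, 36, 31, 27, 24, 26, 26, 25, 24, 22, 25, 23, 23, 21, 21, 21, 23, 22, 27, 38, 51, 55, 56, 55, 55, 55]
[163, 163, 163, 163, 163, 163, 163, 163, 163, 163, 163, 163, 143, 188, 223, 231, 230, 230, 230, 229]
```

```bash
python3 -m creep '{"jaw":[-1,-1,-1,-1],"linear":[[0,0.013,-0.002],[0,0,0],[0,0,0],[0,0,0]],"delta_rot":[[-0.0035,0,0],[0,0,0],[0,0,0],[0,0,0]]}'
cat >> tipm.py <<'E'
print()
for r in (1,3,5):
    d=(g[r,270:380]<48).nonzero()[0]+270; print("hole col",r,(d.min()+d.max())/2 if len(d) else None)
E
python3 tipm.py
```

```text
t: 10.1
eef_pos: [0.4741, 0.1302, 0.2094]
ee_rot: [[0.078, -0.001, 0.997], [-0.997, 0.0, 0.078], [-0.001, -1.0, -0.001]]
contact_force: [-0.0, -1.4, -1.8]
width: 0.0169
10.1 [0.4741 0.1302 0.2094] [[0.07786589086580081, -0.000753013541838839, 0.9969635580151771], [-0.9969636997945743, 0.0004760386351948571, 0.07786626149451124], [-0.0005332275208542869, -0.9999996031788331, -0.0007136599942510757]] [-0.0397 -1.3977 -1.7651] tip [0.4666 0.225  0.0439] px [[322.2227  65.8233]]
hole in tool axes from tip x,y,z mm [-26.6169  -1.0892  -0.5289] yaw deg 94.46590819940131
off-axis lateral mm -0.47115598623502636
64 294 320 ; 80 308 330 ; 96 308 330 ; 112 309 343 ; 128 309 342 ; 
hole col 1 320.0
hole col 3 320.5
hole col 5 None
```

```bash
python3 -m creep '{"jaw":[-1,-1,-1,-1,-1,-1],"linear":[[0,-0.003,0.001],[-0.03,0,0],[-0.03,0,0],[-0.03,0,0],[0,0,0],[0,0,0]],"delta_rot":[[0,0,0],[0,0,0],[0,0,0],[0,0,0],[0,0,0],[0,0,0]]}'; python3 tipm.py
```

```text
t: 10.75
eef_pos: [0.4722, 0.1602, 0.2107]
ee_rot: [[0.079, -0.0, 0.997], [-0.997, 0.001, 0.079], [-0.001, -1.0, -0.0]]
contact_force: [-0.9, -0.9, -1.0]
width: 0.0167
10.75 [0.4722 0.1602 0.2107] [[0.07870105525831159, -0.00021238078281055452, 0.9968982389369696], [-0.996897822111271, 0.000922185854607602, 0.07870121881555844], [-0.0009360400808911054, -0.999999552233726, -0.0001391449399402279]] [-0.868  -0.9217 -0.967 ] tip [0.4647 0.255  0.0452] px [[322.1736  65.8073]]
hole in tool axes from tip x,y,z mm [ 3.4834  0.1771 -0.9504] yaw deg 94.5139082423927
off-axis lateral mm -0.9549685548092681
64 312 342 ; 80 297 334 ; 96 308 330 ; 112 308 331 ; 128 308 330 ; 
hole col 1 None
hole col 3 None
hole col 5 None
```

```bash
python3 -m creep '{"jaw":[-1,-1,-1,-1],"linear":[[-0.02,0,-0.001],[-0.02,0,0],[-0.01,0,0],[0,0,0]],"delta_rot":[[0,0,0],[0,0,0],[0,0,0],[0,0,0]]}'; python3 tipm.py | head -3
python3 - <<'E'
from h import *
im=ctrl.snapshot("scene")[:,:,::-1];cv2.imwrite("pics/s3.png",im)
a=cv2.resize(im[150:260,280:460],None,fx=2.2,fy=2.2,interpolation=cv2.INTER_CUBIC);b=cv2.imread("pics/t.png")[:242]
w=a.shape[1];cv2.imwrite("pics/c3.png",np.hstack([a,b[:,130:530]]))
E
```

```text
t: 11.2
eef_pos: [0.4708, 0.1753, 0.2107]
ee_rot: [[0.078, -0.0, 0.997], [-0.997, -0.002, 0.078], [0.002, -1.0, -0.0]]
contact_force: [1.1, -1.7, -0.5]
width: 0.0168
11.2 [0.4708 0.1753 0.2107] [[0.07826764154731397, -0.00011895034172603656, 0.9969323759099397], [-0.9969308156132561, -0.001782592521096949, 0.07826730635834914], [0.0017678142744991638, -0.9999984041060866, -0.0002581045736605171]] [ 1.103  -1.6607 -0.4573] tip [0.4633 0.2697 0.0449] px [[322.1705  65.7741]]
hole in tool axes from tip x,y,z mm [18.2184 -0.0242 -0.744 ] yaw deg 94.48900367548622
off-axis lateral mm -0.7756359334650185
```

View pics/c3.png

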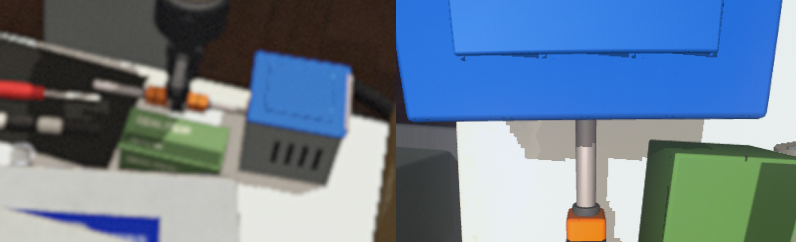

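Ten pictures viewed. The rod has entered the hole, disappearing under the cover's edge at right-crop (586,120). The cover is still shut, so I'll push further.

```bash
python3 -m creep '{"jaw":[-1,-1,-1,-1],"linear":[[-0.015,0,0],[-0.015,0,0],[0,0,0],[0,0,0]],"delta_rot":[[0,0,0],[0,0,0],[0,0,0],[0,0,0]]}'
cat > cov.py <<'E'
from h import *
for n in("scene","wrist"):
    im=ctrl.snapshot(n)[:,:,::-1];cv2.imwrite(f"pics/cov_{n}.png",im)
    m=cv2.inRange(cv2.cvtColor(im,cv2.COLOR_BGR2HSV),(100,130,60),(125,255,255))
    if n=="scene": m[240:]=0;m[:,:370]=0;m[:,460:]=0
    else: m[:,420:]=0
    p=np.argwhere(m)[:,::-1];print(n,len(p),p.min(0) if len(p) else '',p.max(0) if len(p) else '')
E
python3 tipm.py|head -3; python3 cov.py
```

```text
t: 11.7
eef_pos: [0.4704, 0.1828, 0.2109]
ee_rot: [[0.078, -0.001, 0.997], [-0.997, -0.007, 0.078], [0.007, -1.0, -0.001]]
contact_force: [-0.1, -5.3, 1.3]
width: 0.0164
11.7 [0.4704 0.1828 0.2109] [[0.07819757435156045, -0.0006600427264044244, 0.9969376629003096], [-0.9969105120188473, -0.007461636650034134, 0.07819050456943456], [0.007387177529481373, -0.999971943767475, -0.001241485419059516]] [-0.079  -5.2781  1.3317] tip [0.4628 0.2762 0.0446] px [[322.1924  65.8498]]
hole in tool axes from tip x,y,z mm [24.747  -0.175  -0.7626] yaw deg 94.48509237901008
off-axis lateral mm -0.8071130295598976
scene 600 [421 151] [440 210]
wrist 0
```

The cover sprang up: the blue region changed in the scene view and is gone from the wrist view, with 5.3 N on the wrist. I'll withdraw straight and then lift.

```bash
python3 -m creep '{"jaw":[-1,-1,-1,-1,-1,-1,-1,-1,-1,-1],"linear":[[0.03,0,0],[0.04,0,0],[0.05,0,0],[0.05,0,0],[0.03,0,0],[0,0,0],[0,-0.1,0],[0,-0.13,0],[0,0,0],[0,0,0]],"delta_rot":[[0,0,0],[0,0,0],[0,0,0],[0,0,0],[0,0,0],[0,0,0.005],[0,0,0],[0,-0.06,0],[0,0,0],[0,0,0]]}'; python3 cov.py
```

```text
t: 12.85
eef_pos: [0.4743, 0.1184, 0.2806]
ee_rot: [[0.166, -0.004, 0.986], [-0.986, 0.01, 0.166], [-0.011, -1.0, -0.002]]
contact_force: [-1.3, -0.3, -1.3]
width: 0.0167
scene 435 [422 150] [440 209]
wrist 0
```

```bash
python3 -m creep '{"jaw":[-1,-1,-1,-1,-1,-1,-1,-1],"linear":[[0,0,0],[0.092,0,-0.069],[0.092,0,-0.069],[0.092,0,-0.069],[0,0,0],[0,0.1,0],[0,0.08,0],[0,0,0]],"delta_rot":[[0,-0.013,-0.007],[0,0,0],[0,0,0],[0,0,0],[0,0,0],[0,0,0],[0,0,0],[0,0,0]]}'; python3 -c "
from rig import ctrl;s=ctrl.read_state();print(s['eef_pos'],s['ee_rot'])"
```

```text
t: 13.75
eef_pos: [0.4251, 0.0239, 0.2182]
ee_rot: [[0.192, -0.013, 0.981], [-0.981, -0.001, 0.192], [-0.002, -1.0, -0.013]]
contact_force: [-0.7, -0.1, -0.7]
width: 0.0164
[0.42505729 0.0238795  0.21823931] [[ 1.91976595e-01 -1.26704077e-02  9.81317710e-01]
 [-9.81398305e-01 -9.15589437e-04  1.91980540e-01]
 [-1.53398759e-03 -9.99919308e-01 -1.26104884e-02]]
```

```bash
python3 -m creep '{"jaw":[-1,-1,-1,-1,-1],"linear":[[-0.003,0,0.014],[0,0,0],[0,0.06,0],[0,0.04,0],[0,0,0]],"delta_rot":[[0.008,0,0],[0,0,0],[0,0,0],[0,0,0],[0,0,0]]}'
```

```text
t: 14.25
eef_pos: [0.432, 0.0271, 0.191]
ee_rot: [[0.195, 0.006, 0.981], [-0.981, 0.001, 0.195], [-0.0, -1.0, 0.006]]
contact_force: [-0.3, -0.4, -0.2]
width: 0.0164
```

```bash
python3 -m creep '{"jaw":[-1,-1,-1,-1,-1],"linear":[[0.004,0,-0.009],[0,0.018,0],[0,0.012,0],[0,0,0],[0,0,0]],"delta_rot":[[-0.004,0,0],[0,0,0],[0,0,0],[0,0,0],[0,0,0]]}'
```

```text
t: 14.75
eef_pos: [0.4307, 0.0252, 0.1838]
ee_rot: [[0.195, 0.003, 0.981], [-0.981, -0.0, 0.195], [0.001, -1.0, 0.003]]
contact_force: [0.2, -0.1, -0.5]
width: 0.0164
```

```bash
python3 -m creep '{"jaw":[-1,-1,-1,-1],"linear":[[0,0.015,-0.004],[0,0.006,0],[0,0,0],[0,0,0]],"delta_rot":[[-0.002,0,0],[0,0,0],[0,0,0],[0,0,0]]}'
```

```text
t: 15.15
eef_pos: [0.4299, 0.0249, 0.1777]
ee_rot: [[0.195, 0.001, 0.981], [-0.981, -0.001, 0.195], [0.001, -1.0, 0.001]]
contact_force: [-0.2, -0.1, -0.5]
width: 0.0166
```

```bash
python3 -m creep '{"jaw":[-0.3,-0.3,-0.3,-0.3,-0.3,-0.3,-0.3,-0.3,-0.3],"linear":[[0,0,0],[0,0,0],[0,0,0],[0,-0.04,0],[0,-0.12,0],[0,-0.15,0],[0,-0.15,0],[0,0,0],[0,0,0]],"delta_rot":[[0,0,0],[0,0,0],[0,0,0],[0,0,0],[0,0,0],[0,0,0],[0,0,0],[0,0,0],[0,0,0]]}'
python3 - <<'E'
from h import *
im=ctrl.snapshot("wrist")[:,:,::-1];c=ctrl.calibration("wrist")
m=cv2.inRange(cv2.cvtColor(im,cv2.COLOR_BGR2HSV),(5,150,100),(20,255,255))
n,l,s,_=cv2.connectedComponentsWithStats(cv2.morphologyEx(m,cv2.MORPH_CLOSE,np.ones((9,9))));i=1+s[1:,4].argmax();p=np.argwhere(l==i)[:,::-1]
print(cv2.minAreaRect(onz(c,p,.021)[:,:2].astype(np.float32)))
s=ctrl.snapshot("scene")[:,:,::-1];cv2.imwrite("pics/f_s.png",s)
a=cv2.resize(s[130:270,240:460],(440,280),interpolation=cv2.INTER_CUBIC);b=cv2.resize(im,(448,280),interpolation=cv2.INTER_AREA)
cv2.imwrite("pics/f.png",np.vstack([a,b[:,4:444]]))
E
```

```text
t: 16.05
eef_pos: [0.4289, 0.0252, 0.3243]
ee_rot: [[0.195, 0.002, 0.981], [-0.981, -0.001, 0.195], [0.002, -1.0, 0.002]]
contact_force: [-0.7, -0.7, -0.3]
width: 0.03
((0.4305245280265808, 0.02356218732893467), (0.018197055906057358, 0.07069064676761627), 10.693147659301758)
```

View pics/f.png

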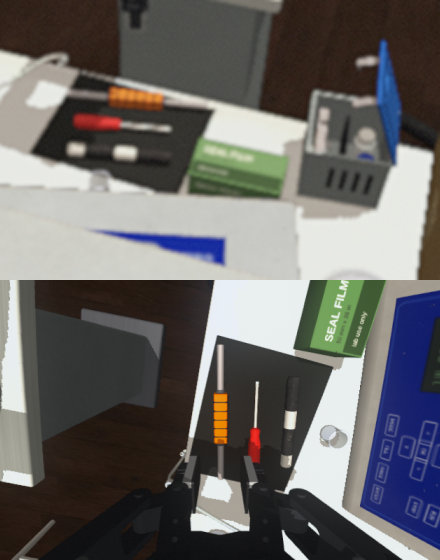

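Eleven pictures viewed. The cover stands open at scene crop (388,100), the rod lies on the mat at wrist crop (220,415), and the carton is flat on the bench and clear of the hole. The cup, screwdriver and marker haven't moved. I'll hand in.

```bash
python3 -c "
from rig import ctrl;print(ctrl.close_job())"
```

```text
the job is handed in; nothing more can be done
None
```

The job is done and handed in at about 16 s of the 58 s allowed. `close_job` gives no verdict.

- **Carton:** I pushed it about 68 mm toward the dosing unit with closed fingers. It stands flat on the bench, clear of the hole.
- **Latch:** I pushed the rod straight through the hole until the cover sprang up. The wrist force was about 5 N at that point.
- **Rod:** I drew it out level and laid it back on the mat.

**Last checks:**
- The final pictures show the cover standing open.
- The grip measures at (0.4305, 0.0236), within about 3 mm of where it lay at the start and at the same angle.
- The screwdriver, marker and cup look undisturbed, and the gripper is clear above everything.
- I did not look closely at the beaker or the petri dish at the end, but the arm never went near either.

**Disagreements:**
- The rod tip seen in the wrist camera differed from the computed position by 1 to 4 mm, so I lined it up sideways by the camera view of rod and hole.
- Two estimates of the housing's angle differed by about 1°, and I used a value between them.

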